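# Start the induction hob under the pot and hold its key lock

### The job

Start the portable induction hob under the pot and lock its keys: with the tips of the shut fingers gently press the on/off key and let it come up, then the function key and let it come up, then press the lock key and keep it held down; the program finishes while the finger is still holding the lock key down. Press no other key, do not push hard, and do not shift or lift the hob, the pot or anything standing around it.

Things in the scene. Friction and masses are not known exactly. Their poses are not given: they have to be found in the camera images.
- hob: black portable induction hob, loose, about 2.6 kg, 360 (x) by 290 (y) by 62 mm high; origin: centre of its underside; x runs from the key side (nearest the robot) to the back, y to the left. Five light-grey keys in a row along the near edge, 52 mm apart, 8 mm proud of a flat panel 59 mm high. Left to right from the robot: lock, minus, plus, function, on/off. Pushing it with over 40 N is too hard
- on_key_top (a point): centre of the top face of the on/off key: large round key, 28 mm across, right-hand end of the row (hob frame x -146, y -104 mm), 67 mm above the counter when up; moves with the key
- on_key (a joint): travel of the on/off key (m): 0 = up, 0.006 = fully down (key still 2 mm proud, hard stop); spring 2 N to start, 8 N fully down, comes back up when let go; pressed = past 0.002, up = below 0.001; press slowly (15 to 30 mm/s): a faster jab hits the stop too hard
- function_key_top (a point): centre of the top face of the function key: oblong, 36 mm along the row by 18 mm, next to the on/off key, second from the right (hob frame x -146, y -52 mm), 67 mm above the counter when up; moves with the key
- function_key (a joint): travel of the function key (m): 0 = up, 0.006 = fully down (key still 2 mm proud, hard stop); spring 2 N to start, 8 N fully down, comes back up when let go; pressed = past 0.002, up = below 0.001; press slowly (15 to 30 mm/s): a faster jab hits the stop too hard
- lock_key_top (a point): centre of the top face of the lock key: square, 22 mm, left-hand end of the row (hob frame x -146, y +104 mm), 67 mm above the counter when up; moves with the key
- lock_key (a joint): travel of the lock key (m): 0 = up, 0.006 = fully down (key still 2 mm proud, hard stop); spring 2 N to start, 8 N fully down, comes back up when let go; pressed = past 0.002, up = below 0.001; press slowly (15 to 30 mm/s): a faster jab hits the stop too hard
- plus_key (a joint): travel of the plus key, small round, 20 mm, middle of the row (hob frame x -146, y 0 mm), not to be pressed (m): 0 = up, 0.006 = fully down (key still 2 mm proud, hard stop); spring 2 N to start, 8 N fully down, comes back up when let go; pressed = past 0.002, up = below 0.001; press slowly (15 to 30 mm/s): a faster jab hits the stop too hard
- minus_key (a joint): travel of the minus key, small round, 20 mm, second from the left (hob frame x -146, y +52 mm), not to be pressed (m): 0 = up, 0.006 = fully down (key still 2 mm proud, hard stop); spring 2 N to start, 8 N fully down, comes back up when let go; pressed = past 0.002, up = below 0.001; press slowly (15 to 30 mm/s): a faster jab hits the stop too hard
- pot: bystander, lidded steel pot, 172 mm across the rim, 222 mm over its two side handles (along its y), 106 mm high over the lid's knob, standing loose on the hob's glass, so its top is about 168 mm above the counter; its wall is at least 95 mm behind the row of keys; origin at the centre of its underside
- mug: bystander, its origin is the centre of its underside, on the counter; red ceramic mug, 82 mm across, 95 mm high, loop handle at its +y; stands close beside the hob
- tumbler: bystander, its origin is the centre of its underside, on the counter; glass tumbler, 74 mm across, 115 mm high; stands close beside the hob
- caddy: bystander, its origin is the centre of its underside, on the counter; round aluminium tea caddy, 89 mm across, 123 mm high with its black knob; stands close beside the hob
- lunch_tin: bystander, its origin is the centre of its underside, on the counter; three-tier steel stacking lunch tin with side straps and a top handle, 142 mm wide over the clips (its y), 219 mm high; stands at the robot's right
- cutting_board: bystander, its origin is the centre of its underside, on the counter; green plastic cutting board, 320 wide (its y) by 225 high by 10 mm, propped upright in a steel wire stand, one piece with it, about 235 mm high and 150 mm deep; stands at the robot's left

How it is judged (in metres and radians):
On the way, in this order (a step that is already met when the one before it is completed fails the run):
1. the on/off key is pressed with the fingers, alone (value of joint on_key above 0.002 m and contact force between the fingers and hob above 0.5 N and value of joint each of function_key, plus_key, minus_key, lock_key below 0.001 m), for 0.05 s.
2. it is let up again (value of joint each of on_key, function_key, plus_key, minus_key, lock_key below 0.001 m), for 0.05 s.
3. the function key is pressed with the fingers, alone (value of joint function_key above 0.002 m and contact force between the fingers and hob above 0.5 N and value of joint each of on_key, plus_key, minus_key, lock_key below 0.001 m), for 0.05 s.
4. it is let up again (all of step 2), for 0.05 s.
5. the lock key is pressed with the fingers, alone, and kept down (value of joint lock_key above 0.002 m and contact force between the fingers and hob above 0.5 N and value of joint each of on_key, function_key, plus_key, minus_key below 0.001 m), for 0.3 s.
At the end, for the whole second after the job is handed in: the lock key is still held more than 2 mm down by the fingers with 0.5 to 40 N, all other keys are up (less than 1 mm), the hob is level, at rest and within 12 mm of where it stood, the pot is still on its ring, and no bystander has moved 20 mm or tilted 0.2 rad (all of step 5 and contact force between the fingers and hob below 40 N and distance of hob from where it was at the start of the episode below 0.012 m and angle between hob's own z axis and vertical below 0.03 rad and linear speed of hob below 0.02 m/s and horizontal distance between pot and hob below 0.085 m and distance of each of pot, mug, tumbler, caddy, lunch_tin, cutting_board from where it was at the start of the episode below 0.02 m and angle between each of pot, mug, tumbler, caddy, lunch_tin, cutting_board's own z axis and vertical below 0.2 rad); the arm keeps its last pose, push and grip.
It fails at once if the plus or minus key is pressed (value of joint any of plus_key, minus_key above 0.002 m).
It fails at once if the hob is pushed with more than 40 N (contact force between any of the fingers, the arm and hob above 40 N).
It fails at once if the hob is shifted 12 mm, tipped or lifted (distance of hob from where it was at the start of the episode above 0.012 m or angle between hob's own z axis and vertical above 0.03 rad).
It fails at once if the pot is moved 20 mm, lifted or tipped (not (distance of pot from where it was at the start of the episode below 0.02 m and angle between pot's own z axis and vertical below 0.2 rad)).
It fails at once if a thing standing around the hob (mug, tumbler, caddy, lunch tin, cutting board) is moved 20 mm, lifted or tipped (not (distance of each of mug, tumbler, caddy, lunch_tin, cutting_board from where it was at the start of the episode below 0.02 m and angle between each of mug, tumbler, caddy, lunch_tin, cutting_board's own z axis and vertical below 0.2 rad)).
It also fails if it takes over 38 s, if anything falls off the work surface, if the arm or the gripper's body presses on something with over 40 N, if the wrist force passes 120 N, or if a joint passes its speed limit or range.

### The arm

A 7-joint arm with a two-finger parallel gripper is mounted at the origin on the work surface. World frame = base frame: x ahead of the robot, y to its left, z up, the work surface at z = 0. Lengths are in mm, angles in rad, forces in N, time in s.
With the tool pointing down it reaches from about 425 to 875 mm from the base axis. Payload 9.9 kg.
Tool frame: the origin (TCP) lies between the finger pads; the fingertips stand tip_reach ahead of it and the grasp point (between the pads) lies 11 mm behind it (tip_reach is the distance from the TCP to the fingertips, in mm); z points along the fingers, y is the line along which they close (so a half turn about z gives the same grasp; the last joint's range is limited). The gripper opens to 85 mm and grips with 20 to 120 N. Pads are 22 mm wide; open, the fingers measure 114 mm over their backs; the gripper's body (76 mm by 85 mm) begins 54 mm behind the grasp point. The pads swing forward as they close: fully open they stand 13 mm farther back than shut.
Start: joints at [1.233, 0.576, 0.025, 1.437, -0.015, 1.129, -0.057], TCP at [169.486, -653.379, 239.289] pointing down, gripper open.
Joint ranges: [-2.76, 2.76], [-0.34, 2.15], [-1.52, 1.57], [0.19, 2.46], [-1.09, 4.23], [0.17, 1.99], [-2.82, 2.82]. Speed limits (rad/s): [2.22, 2.22, 3.01, 3.01, 3.14, 3.14, 3.14].

### API

Orientations are given as a rotation vector (axis times angle).
In Python, from rig import get_obs, grab_frame, camera_params, sign_off, tip_reach gives the robot as it stands.
- The arm moves only by the tool carry_out, never from a script. Its argument "commands" is a list of rows, each a list of 7 numbers: the shift along the tool's x, y, z in m, then the turn, a rotation vector about the tool's x, y, z in rad, then the finger opening in m, from 0 to 0.0854. A call has 1 to 8 rows; each row shifts and turns the commanded pose from where the row before left it, along the tool's axes as they then stand; what a row does not reach is not made up. A row lasts 1/8 s, in which the tool goes at most 62.5 mm and 10.7 degrees, less where a joint would pass 70% of its speed; a pose out of reach is approached as far as the arm can. A call is refused whole if a number of a shift passes 0.0625 or a number of a turn 0.188, either way. A call with a gripper value outside its range is refused whole. The fingers move at their own pace and stop on an object; "squeeze" is the grip in N (left out, the last holds). Time passes only in rows, so rows that do not move let the fingers close. It gives the time, the measured TCP pose, the force, the opening and the grip force at its end, in the units of the state.
- get_obs(): the state, without advancing time (a new reading comes with each control period).
- grab_frame(name): name is "side" or "top" or "wrist"; returns (picture, depth): 420x560x3 uint8, red, green, blue; 420x560 float32, mm along the optical axis (not along the pixel's ray), 0 where there is no reading.
- camera_params(name): a dict with "K" (3x3 intrinsics, pixels), "k1" (the pictures are not rectified: a ray, as slopes to the right and down, at radius r is drawn at 1 + k1 r^2 times it, then the intrinsics apply), "rvec" (rotation vector, rad) and "tvec" (3), from world to camera coordinates, as OpenCV has them. Camera axes: x right, y down, z forward; pixel columns grow to the right and rows downward; lengths in mm; the calibration is good to about 2 mm. A picture is of the moment at which its call begins: read the wrist's pose just before it. camera_params takes no time and is no camera call; for the wrist camera it gives the pose at the moment of the call.
- sign_off(): hands the job in; it is judged then, once.
The state is a dict: "clock": time; "joint_positions": joint angles; "dq": joint speeds; "effort": joint torques, N m; "ee_pos": TCP position; "ee_rot": TCP orientation; "contact_force": force on the tool from outside, world axes, zero at the start; "torque": the same for the moment, N m; "opening": finger opening in mm; "finger_force": force on a finger pad.
Only numpy, scipy, OpenCV 4.12 (cv2) and the standard library are available. Lean on these libraries where they do the work, as an engineer would, in place of code of your own. Each camera call takes 0.05 s, during which the arm holds its last target. There are 200 camera calls.

## Working session

There is one attempt and no reset: what is moved stays moved. The work goes in short steps, Python scripts to look and compute and a tool call to move; the robot and the scene stay as the last step left them, time stands still between calls to the robot, and variables do not carry over. Pictures are saved under pics/ and viewed, at most 10 in all, crops included, and the job is handed in when it is done.

Besides the shell and the picture viewer there is one more tool, called after ">>>" as name(argument=value, ...) on one line, values as JSON. carry_out: Moves the arm, as the interface text tells. Its arguments: {"type":"object","properties":{"commands":{"type":"array"},"squeeze":{"type":"number"}},"required":["commands"]}

```bash
mkdir -p pics; cat > h.py <<'E'
import numpy as np, cv2
from rig import *
from scipy.spatial.transform import Rotation as R
def ray(cp,u,v):
    K=np.array(cp["K"],float);k=float(cp["k1"])
    p=cv2.undistortPoints(np.array([[[u,v]]],float),K,np.array([k,0,0,0.]))[0,0]
    M=R.from_rotvec(np.ravel(cp["rvec"])).as_matrix();t=np.ravel(cp["tvec"])
    return -M.T@t, M.T@np.array([p[0],p[1],1.])
def onplane(cp,u,v,z):
    o,d=ray(cp,u,v);return o+d*(z-o[2])/d[2]
def atdepth(cp,u,v,z):
    o,d=ray(cp,u,v);return o+d*z
E
python3 - <<'E'
from h import *
o=get_obs();print({k:np.round(v,3) for k,v in o.items()},tip_reach() if callable(tip_reach) else tip_reach)
for n in("top","side"):
    p,d=grab_frame(n);cv2.imwrite(f"pics/{n}0.png",p[:,:,::-1]);np.savez(f"{n}0.npz",p=p,d=d);c=camera_params(n);print(n,c)
E
```

```text
{'clock': np.float64(0.0), 'joint_positions': array([ 1.233,  0.577,  0.025,  1.438, -0.015,  1.129, -0.057]), 'dq': array([ 0.002,  0.001,  0.   ,  0.002, -0.001, -0.001,  0.   ]), 'effort': array([ 0.0000e+00, -7.6577e+01,  2.2500e+00, -2.8597e+01,  1.5000e-02,
        1.3000e-02,  0.0000e+00]), 'ee_pos': array([ 169.397, -652.959,  238.465]), 'ee_rot': array([-3.115, -0.397,  0.   ]), 'contact_force': array([ 0.848, -0.096, -0.283]), 'torque': array([ 0.019, -0.075, -0.011]), 'finger_force': np.float64(0.0), 'opening': np.float64(85.382)} 8.0
top {'K': array([[385.84111486,   0.        , 281.98383432],
       [  0.        , 385.84111486, 206.00531872],
       [  0.        ,   0.        ,   1.        ]]), 'k1': -0.07987106221184846, 'rvec': array([ 2.14739231, -2.08945522,  0.20416672]), 'tvec': array([  -6.91004939,  617.21316429, 1015.82320983])}
side {'K': array([[434.11567097,   0.        , 272.43900843],
       [  0.        , 434.11567097, 211.16558573],
       [  0.        ,   0.        ,   1.        ]]), 'k1': -0.13307694013991572, 'rvec': array([ 2.19223302, -0.06748433,  0.05577267]), 'tvec': array([-635.99437443,   75.83707043, 1209.84886999])}
```

View pics/top0.png

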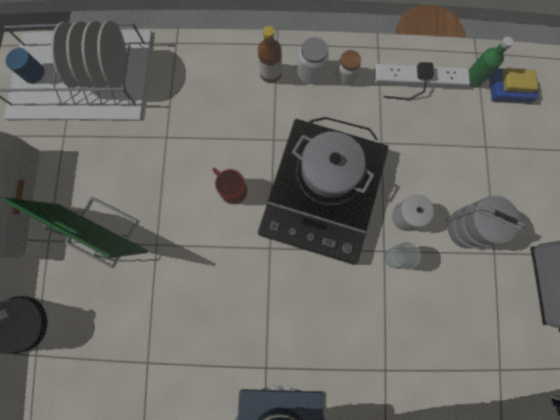

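View pics/side0.png

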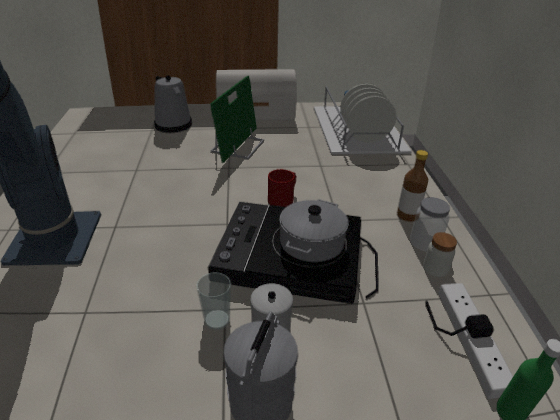

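Top view: the key row runs from lock at about (274,226) through (292,232), (310,237) and (329,242) to on/off at (347,247). The tumbler is at (403,257), the caddy at (417,212), the lunch tin at (490,222), the mug at (231,186). The side view confirms the key row at the hob's robot-side edge.

```bash
python3 - <<'E'
from h import *
f=np.load("top0.npz");p=f["p"];d=f["d"];c=camera_params("top")
g=p.min(2)
print("px gray", [int(g[v-2:v+3,u-2:u+3].max()) for u,v in((274,226),(292,232),(310,237),(329,242),(347,247))])
m=np.zeros_like(g);m[215:260,258:362]=1
poly=np.array([[266,215],[365,240],[356,256],[262,235]]);q=np.zeros_like(g);cv2.fillPoly(q,[poly],1)
b=((g>70)&(q>0)).astype(np.uint8)
n,l,s,ce=cv2.connectedComponentsWithStats(b)
P=[]
for i in range(1,n):
    if s[i,4]>8:
        w=onplane(c,*ce[i],67);print(np.round(ce[i],1),s[i],np.round(w,1),np.round(atdepth(c,*ce[i],d[int(ce[i][1]),int(ce[i][0])]),1))
cr=cv2.resize(p[205:270,250:370],None,fx=6,fy=6,interpolation=2);cv2.imwrite("pics/crop.png",cr[:,:,::-1])
for nm,u,v,z in(("tumb",403,257,60),("caddy",417,208,120),("tin",498,217,215),("mug",231,184,95),("pot",335,158,168)):
    print(nm,np.round(onplane(c,u,v,z)))
E
```

```text
px gray [76, 80, 75, 73, 78]
[273.5 225.7] [270 222   8   8  27] [560.   31.7  67. ] [560.2  31.8  65.7]
[291.7 231.3] [289 229   6   6  22] [546.  -18.6  67. ] [545.7 -18.6  69.1]
[309.2 236.9] [308 234   4   6  13] [531.9 -66.8  67. ] [532.1 -66.9  65.1]
[324.3 241. ] [322 239   5   6  16] [ 521.8 -108.1   67. ] [ 521.7 -108.    67.9]
[332.5 243.9] [330 241   5   6  15] [ 514.5 -130.6   67. ] [ 514.6 -130.7   66.2]
[346.1 248. ] [342 244  10   9  41] [ 504.1 -167.8   67. ] [ 504.  -167.6   68. ]
tumb [ 484. -326.   60.]
caddy [ 610. -349.  120.]
tin [ 574. -516.  215.]
mug [668. 151.  95.]
pot [ 726. -123.  168.]
```

View pics/crop.png

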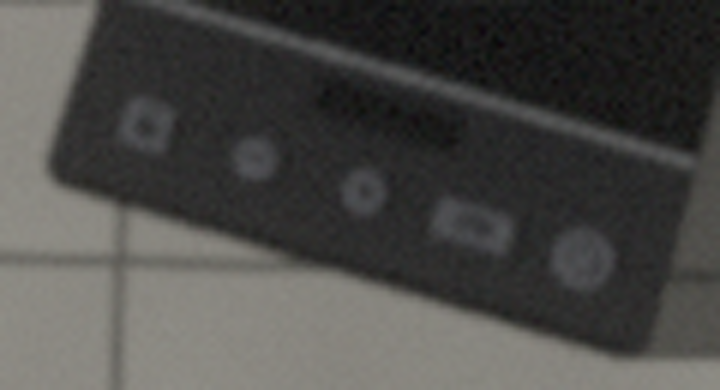

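>>> carry_out(commands=[[0,0,0,0,0,0.175,0],[0,0,0,0,0,0.175,0],[0,0,0,0,0,0.175,0],[0.019,-0.05,0,0,0,0,0],[0.019,-0.05,0,0,0,0,0],[0.019,-0.05,0,0,0,0,0],[0.019,-0.05,0,0,0,0,0],[0.019,-0.05,0,0,0,0,0]], squeeze=20)

```text
clock: 1.1
ee_pos: [328.8, -436.3, 239.1]
ee_rot: [-3.112, 0.425, 0.0]
contact_force: [1.3, 0.4, 0.4]
opening: 0.1
finger_force: 0.0
```

```bash
cat >> h.py <<'E'
KEY={"on":(504.1,-167.8),"fn":(518.2,-118.5),"lock":(560,31.7)}
def go(k,z):
    "shift in tool axes (mm) bringing fingertips over key k at tip height z"
    o=get_obs();M=R.from_rotvec(o["ee_rot"]).as_matrix()
    tip=o["ee_pos"]+M[:,2]*8
    t=np.array([*KEY[k],z])
    print("tip",np.round(tip,1),"x",np.round(M[:,0],3),"z",np.round(M[:,2],3),"go",np.round(M.T@(t-tip),1),"F",np.round(o["contact_force"],2),"open",round(float(o["opening"]),1),"t",float(o["clock"]))
E
python3 -c "
from h import *
go('on',150)"
```

```text
tip [ 328.8 -436.3  231.1] x [ 0.963 -0.268 -0.   ] z [-0.  0. -1.] go [  97.  -305.6   81.2] F [1.34 0.44 0.41] open 0.1 t 1.1
```

>>> carry_out(commands=[[0.016,-0.051,0,0,0,0,0],[0.016,-0.051,0,0,0,0,0],[0.016,-0.051,0,0,0,0,0],[0.016,-0.051,0,0,0,0,0],[0.016,-0.051,0,0,0,0,0],[0.016,-0.051,0.02,0,0,0,0],[0,0,0.04,0,0,0,0],[0,0,0.02,0,0,0,0]])

```text
clock: 2.1
ee_pos: [501.8, -167.6, 157.3]
ee_rot: [-3.113, 0.421, 0.004]
contact_force: [0.2, -0.7, -0.1]
opening: -0.0
finger_force: 0.0
```

```bash
python3 - <<'E'
from h import *
go('on',72)
c=camera_params("wrist");p,d=grab_frame("wrist");cv2.imwrite("pics/w1.png",p[:,:,::-1]);np.savez("w1.npz",p=p,d=d)
import pickle;pickle.dump(c,open("w1.pkl","wb"))
M=R.from_rotvec(np.ravel(c["rvec"])).as_matrix();print(-M.T@np.ravel(c["tvec"]))
for k,v in KEY.items():
    q,_=cv2.projectPoints(np.array([[*v,67.]]),np.ravel(c["rvec"]),np.ravel(c["tvec"]),np.array(c["K"]),np.array([c["k1"],0,0,0.]));print(k,q.ravel())
E
```

```text
tip [ 501.8 -167.6  149.3] x [ 0.964 -0.266 -0.003] z [-0.003  0.001 -1.   ] go [ 2.5 -0.4 77.3] F [ 0.24 -0.71 -0.11] open -0.0 t 2.1
[ 574.50998474 -188.72386132  292.20842609]
on [276.5614524 214.4871061]
fn [204.79766086 213.85975713]
lock [-11.32166113 213.41699808]
```

View pics/w1.png

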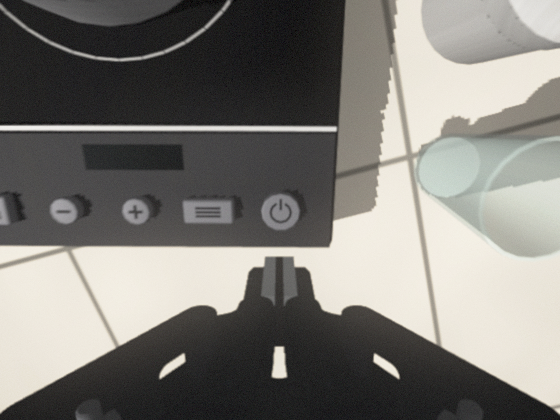

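The wrist view shows the on/off key at (280,211), function at (208,211), plus at (136,211), minus at (65,211), and the shut tips above at (279,262). That is within 3 mm of the prediction; I'll refine using the key blobs.

```bash
python3 - <<'E'
from h import *
import pickle
f=np.load("w1.npz");p=f["p"];c=pickle.load(open("w1.pkl","rb"))
g=cv2.GaussianBlur(p.min(2),(5,5),0)
print(g[211,[240,268,208,188,136]])
b=np.zeros_like(g);b[190:235,20:310]=(g[190:235,20:310]>80)
b=cv2.morphologyEx(b,cv2.MORPH_CLOSE,np.ones((9,9)))
n,l,s,ce=cv2.connectedComponentsWithStats(b)
for i in range(1,n):
    if s[i,4]>200:
        u,v=s[i,0]+(s[i,2]-1)/2,s[i,1]+(s[i,3]-1)/2
        print((u,v),s[i],np.round(onplane(c,*ce[i],67),1),np.round(onplane(c,u,v,67),1))
E
```

```text
[ 54 128  97 144  80]
(np.float64(279.5), np.float64(211.5)) [ 260  193   40   38 1201] [ 505.6 -170.4   67. ] [ 505.7 -170.4   67. ]
(np.float64(127.0), np.float64(215.5)) [  21  197  213   38 3785] [528.6 -72.1  67. ] [531.9 -64.3  67. ]
```

>>> carry_out(commands=[[0.0044,0.0017,0.03,0,0,0,0],[0,0,0.03,0,0,0,0],[0,0,0.012,0,0,0,0],[0,0,0,0,0,0,0]])

```text
clock: 2.65
ee_pos: [506.0, -171.7, 87.2]
ee_rot: [-3.113, 0.425, 0.002]
contact_force: [-1.0, -0.5, 0.5]
opening: -0.1
finger_force: 0.0
```

```bash
cat >> h.py <<'E'
KEY={"on":(505.6,-170.4),"fn":(519.6,-120.3),"lock":(561.8,30)}
E
python3 -c "
from h import *
go('on',67)"
```

```text
tip [ 506.  -171.7   79.2] x [ 0.963 -0.268 -0.001] z [-0.001  0.    -1.   ] go [-0.7 -1.1 12.2] F [-1.02 -0.47  0.55] open -0.1 t 2.65
```

>>> carry_out(commands=[[-0.0005,-0.001,0.003,0,0,0,0],[0,0,0.0025,0,0,0,0],[0,0,0.0025,0,0,0,0],[0,0,0.0025,0,0,0,0],[0,0,0.0025,0,0,0,0],[0,0,0,0,0,0,0]])

```text
clock: 3.4
ee_pos: [506.1, -170.6, 74.3]
ee_rot: [-3.113, 0.425, -0.0]
contact_force: [-0.1, -0.3, 4.0]
opening: 0.2
finger_force: 1.4
```

>>> carry_out(commands=[[0,0,0.0022,0,0,0,0],[0,0,0,0,0,0,0],[0,0,0,0,0,0,0]])

```text
clock: 3.78
ee_pos: [506.1, -170.6, 72.2]
ee_rot: [3.113, -0.425, 0.0]
contact_force: [-0.5, 0.7, 5.1]
opening: 0.3
finger_force: 2.4
```

>>> carry_out(commands=[[0,0,0.0012,0,0,0,0],[0,0,0,0,0,0,0],[0,0,0,0,0,0,0]])

```text
clock: 4.15
ee_pos: [506.1, -170.6, 71.1]
ee_rot: [-3.113, 0.425, -0.0]
contact_force: [-0.7, 0.3, 6.3]
opening: 0.0
finger_force: 3.0
```

>>> carry_out(commands=[[0,0,-0.005,0,0,0,0],[0,0,-0.015,0,0,0,0],[0,0,0,0,0,0,0],[-0.0005,-0.026,0,0,0,0,0],[0,-0.026,0,0,0,0,0],[0,0,0,0,0,0,0],[0,0,0.008,0,0,0,0],[0,0,0,0,0,0,0]])

```text
clock: 5.15
ee_pos: [518.7, -121.3, 82.1]
ee_rot: [3.112, -0.427, -0.002]
contact_force: [-0.1, -0.2, 0.1]
opening: 0.1
finger_force: 0.0
```

```bash
python3 - <<'E'
from h import *
go('fn',67)
p,d=grab_frame("wrist");cv2.imwrite("pics/w2.png",p[:,:,::-1])
E
```

```text
tip [ 518.6 -121.3   74.1] x [ 0.963 -0.269 -0.001] z [-0.001 -0.    -1.   ] go [ 0.7 -1.2  7.1] F [-0.08 -0.23  0.09] open 0.1 t 5.15
```

View pics/w2.png

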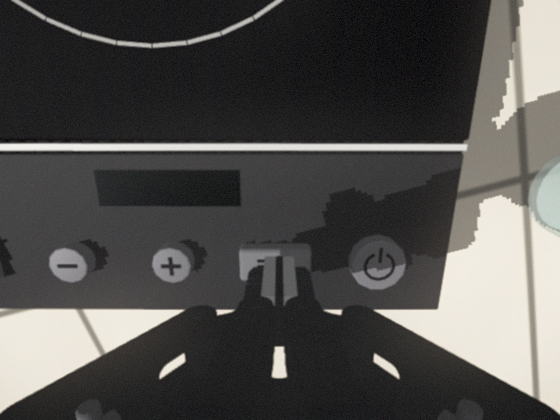

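The tips sit over the function key (centre about (275,263)), and the on/off key at (378,263) is up again. Pressing.

>>> carry_out(commands=[[0.0005,-0.001,0.0025,0,0,0,0],[0,0,0.0025,0,0,0,0],[0,0,0.0025,0,0,0,0],[0,0,0.0022,0,0,0,0],[0,0,0.0012,0,0,0,0],[0,0,0,0,0,0,0],[0,0,0,0,0,0,0]])

```text
clock: 6.08
ee_pos: [520.2, -119.6, 72.2]
ee_rot: [3.113, -0.425, 0.0]
contact_force: [-1.2, -0.3, 4.7]
opening: 0.2
finger_force: 2.4
```

>>> carry_out(commands=[[0,0,0.0012,0,0,0,0],[0,0,0,0,0,0,0],[0,0,0,0,0,0,0]])

```text
clock: 6.45
ee_pos: [520.2, -119.6, 71.0]
ee_rot: [3.113, -0.425, 0.0]
contact_force: [-0.9, -0.4, 6.2]
opening: -0.7
finger_force: 3.0
```

>>> carry_out(commands=[[0,0,-0.005,0,0,0,0],[0,0,-0.02,0,0,0,0],[0,0,0,0,0,0,0],[0,-0.04,0,0,0,0,0],[0,-0.04,0,0,0,0,0],[0,-0.04,0,0,0,0,0],[0,-0.035,0,0,0,0,0],[0,0,0,0,0,0,0]])

```text
clock: 7.45
ee_pos: [562.0, 33.6, 95.0]
ee_rot: [-3.112, 0.416, 0.001]
contact_force: [-0.5, 0.2, -0.3]
opening: 0.1
finger_force: 0.0
```

```bash
python3 - <<'E'
from h import *
go('lock',67)
p,d=grab_frame("wrist");cv2.imwrite("pics/w3.png",p[:,:,::-1])
E
```

```text
tip [562.   33.6  87. ] x [ 0.965 -0.263 -0.001] z [-0.     0.002 -1.   ] go [ 0.8  3.6 20. ] F [-0.52  0.23 -0.33] open 0.1 t 7.45
```

View pics/w3.png

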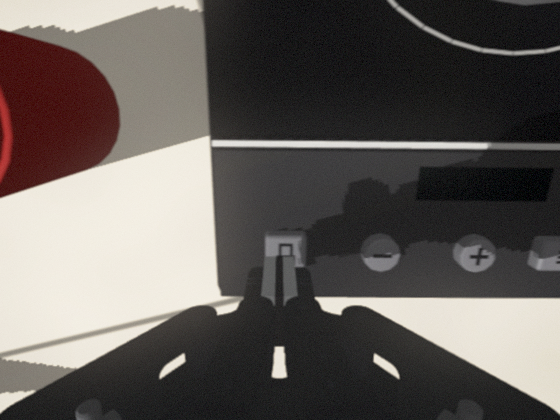

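The tips are over the lock key (key at about (285,248), tips at column 280), with all keys up and the mug clear at the left. They are about 3 mm too far left, possibly motion overshoot, so I'll descend and check.

>>> carry_out(commands=[[0,0,0.008,0,0,0,0],[0,0,0.005,0,0,0,0],[0,0,0,0,0,0,0]])

```text
clock: 7.88
ee_pos: [561.2, 28.9, 82.2]
ee_rot: [3.112, -0.427, -0.002]
contact_force: [0.2, -0.2, -0.2]
opening: 0.2
finger_force: 0.0
```

```bash
python3 -c "
from h import *
go('lock',67)"
```

```text
tip [561.2  28.9  74.2] x [ 0.963 -0.269 -0.001] z [-0.001 -0.    -1.   ] go [ 0.3 -1.2  7.2] F [ 0.17 -0.19 -0.23] open 0.2 t 7.875
```

>>> carry_out(commands=[[0,0,0.0025,0,0,0,0],[0,0,0.0025,0,0,0,0],[0,0,0.0025,0,0,0,0],[0,0,0.0022,0,0,0,0],[0,0,0.0022,0,0,0,0],[0,0,0,0,0,0,0],[0,0,0,0,0,0,0],[0,0,0,0,0,0,0]])

```text
clock: 8.88
ee_pos: [561.8, 29.8, 71.2]
ee_rot: [-3.113, 0.425, -0.001]
contact_force: [-2.0, 0.1, 5.1]
opening: 0.3
finger_force: 2.9
```

>>> carry_out(commands=[[0,0,0.0006,0,0,0,0],[0,0,0,0,0,0,0],[0,0,0,0,0,0,0],[0,0,0,0,0,0,0],[0,0,0,0,0,0,0]])

```text
clock: 9.5
ee_pos: [561.8, 29.8, 70.6]
ee_rot: [-3.113, 0.425, -0.0]
contact_force: [-2.6, -0.6, 6.7]
opening: -0.2
finger_force: 3.2
```

```bash
python3 - <<'E'
from h import *
go('lock',63)
f=np.load("top0.npz")
p,d=grab_frame("side");g=np.load("side0.npz")["p"]
cv2.imwrite("pics/s2.png",p[:,:,::-1])
E
```

```text
tip [561.8  29.8  62.6] x [ 0.963 -0.268  0.   ] z [ 0.  0. -1.] go [-0.  -0.2 -0.4] F [-2.61 -0.59  6.7 ] open -0.2 t 9.5
```

View pics/s2.png

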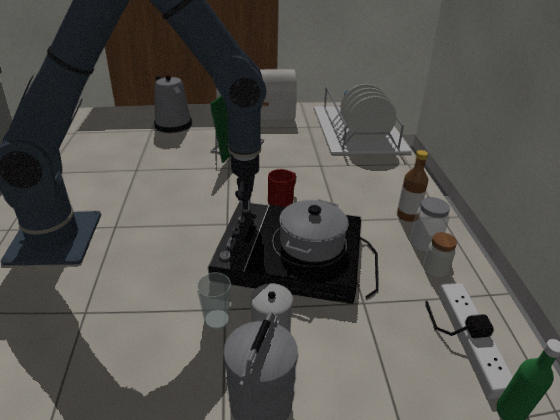

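The side view shows the fingertips on the lock key at about (244,212), with the hob, pot and bystanders where they were. The push is about 6.7 N, roughly 4.5 mm of key travel, so I'm handing in.

```bash
python3 -c "
from rig import sign_off
print(sign_off())"
```

```text
the job is handed in; nothing more can be done
None
```

I pressed and released the on/off key, then the function key, and handed the job in at 9.5 s with the shut fingers holding the lock key down at about 6.7 N (roughly 4 to 5 mm of travel); no other key was touched and nothing visibly moved, but sign-off gave no verdict.

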